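# Load a turned bar into the leaf drill jig

### The arm

A 6-joint arm with a two-finger parallel gripper is mounted at the origin on a cart in front of the work surface, level with it; the furniture and walls round the work are solid. World frame = base frame: x ahead of the robot, y to its left, z up, the work surface at z = 0. Lengths are in m, angles in rad, forces in N, time in s.
With the tool pointing down it reaches from about 0.35 to 0.975 m from the base axis. Payload 4.9 kg.
Tool frame: the origin (TCP) lies on the front face of the gripper's body, between the roots of the fingers; the fingertips stand ctrl.tip_extent ahead of it and the grasp point (between the pads) lies 54 mm ahead of it (ctrl.tip_extent is the distance from the TCP to the fingertips, in m); z points along the fingers, y is the line along which they close (so a half turn about z gives the same grasp; the last joint's range is limited). The gripper opens to 85 mm and grips with 20 to 120 N. Pads are 22 mm wide; open, the fingers measure 114 mm over their backs; the gripper's body (76 mm by 85 mm) begins 54 mm behind the grasp point. The pads swing forward as they close: fully open they stand 13 mm farther back than shut.
Start: joints at [1.198, 0.053, 1.613, -0, 1.476, -0.119], TCP at [0.157, 0.605, 0.304] pointing down, gripper open.
Joint ranges: [-3.01, 3.01], [-1.01, 2.22], [0.06, 2.58], [-1.02, 4.17], [0.09, 2.62], [-3.14, 3.14]. Speed limits (rad/s): [2.57, 2.57, 3.14, 3.14, 3.14, 3.14].

### API

Orientations are given as a rotation vector (axis times angle).
In Python, from station import ctrl gives the robot as it stands.
- The arm moves only by the tool apply_moves, never from a script. Its argument "rows" is one flat list of numbers, 6 for each row, row after row: the shift along the tool's x, y, z normalised to -1 to 1, where 1 is 0.6 m, then the turn, a rotation vector about the tool's x, y, z normalised to -1 to 1, where 1 is 90 degrees. A call has 1 to 20 rows; each row is the pose to reach, as a shift and turn from the pose commanded when the call began, along the tool's axes at that moment; what a row does not reach only later rows make up. A row lasts 1/10 s, in which the tool goes at most 50 mm and 8.59 degrees, less where a joint would pass 70% of its speed; a pose out of reach is approached as far as the arm can. A call with a number of a shift or a turn outside -1 to 1 is refused whole. A call with a gripper value outside its range is refused whole. "grip" is the opening, from 0 (shut) to 1 (fully open), set as the call begins (left out, the last holds). The fingers move at their own pace and stop on an object; "grip_force" is the grip in N (left out, the last holds). Time passes only in rows, so rows that repeat a pose let the fingers close. It gives the time, the measured TCP pose, the force, the opening and the grip force at its end, in the units of the state.
- ctrl.get_obs(): the state, without advancing time (a new reading comes with each control period).
- ctrl.get_image(name): name is "scene" or "top" or "wrist"; returns (picture, depth): 480x640x3 uint8, blue, green, red; 480x640 float32, m along the optical axis (not along the pixel's ray), 0 where there is no reading.
- ctrl.camera_model(name): a dict with "mtx" (3x3 intrinsics, pixels), "R" (3x3) and "t" (3): a world point X has camera coordinates R X + t; the wrist camera has in their place "tool_from_camera" (4x4, takes a point from camera to tool coordinates, whose origin is the TCP and whose axes are the flange's). Camera axes: x right, y down, z forward; pixel columns grow to the right and rows downward; lengths in m; the calibration is good to about 2 mm. A picture is of the moment at which its call begins: read the wrist's pose just before it. camera_model takes no time and is no camera call.
- ctrl.finish_job(): hands the job in; it is judged then, once.
The state is a dict: "t": time; "q": joint angles; "dq": joint speeds; "effort": joint torques, N m; "tool_pos": TCP position; "tool_rot": TCP orientation; "contact_force": force on the tool from outside, world axes, zero at the start; "wrist_torque": the same for the moment, N m; "opening": finger opening in m; "grip_force": force on a finger pad.
Only numpy, scipy, OpenCV 4.12 (cv2) and the standard library are available. Lean on these libraries where they do the work, as an engineer would, in place of code of your own. Each camera call takes 0.05 s, during which the arm holds its last target. There are 200 camera calls.

### The job

Load the drill jig for cross-drilling, using fingertips only. With a fingertip on top of the turned bar, roll it along the two runways, under control, until it drops into the vee notches and lies still; then push it endwise along the vees, fully home against the stop screw; last, swing the hinged leaf down until it lies flat and closed over the bar. Never pinch or lift the bar, push it low from behind or let it run away, and leave the can, jar, tools and small parts round the jig where they are.

Things in the scene. Friction and masses are not known exactly. Their poses are not given: they have to be found in the camera images.
- jig: Dark iron drill jig, screwed down (fixed). Base plate 176 x 212 x 12 mm. Origin on the worktop under the middle of the vees; its x runs along the bar's axis to the end stop (away from the robot), its y is the rolling direction (to the robot's left), z up. Two hinge ears, 91 mm high, stand at y = 51 to 73, x = -32 to +32 mm. In front (x below -45 mm) there are only flat screw heads.
- vees (a point): Middle between the two vees' mouths, at runway height (40 mm), jig x = 0, y = 0; directions as the jig. Two bright steel runways, 14 mm wide, lie along y at x = -38 and +38 mm, level, from a 7 mm high lip at y = -114 mm. Each vee is a 90 degree notch across the runway, its mouth from y = -15 to +15 mm, 15 mm deep; behind it the runway goes on level to y = 31 mm.
- bar: Loose turned aluminium bar, 40 mm in diameter, 120 mm long, 0.3 to 0.6 kg, lying across both runways short of the vees. Origin at its centre; its x lies along its axis, about which it turns as it rolls. Centre 60 mm and top 80 mm above the worktop on the runways, 53 and 73 mm in the vees. It rolls without slipping; left slowly it soon stops. Endwise in the vees it slides with 3 to 9 N.
- vee_seat (a point): Where the bar's centre must finally be: in the vees with its far end against the stop screw; 53 mm above the worktop, at jig x = 12 mm, y = 0, directions as the jig. The stop screw's face, a steel button 14 mm in diameter, is 60 mm farther along x, at the same height, on an upright bracket 40 mm wide and 68 mm high. At the start the bar's centre lies 12 to 26 mm short of it in x.
- leaf (a joint): Hinge of the leaf: 0 rad is closed (leaf level over the vees, about 1 mm above a seated bar), pi/2 upright, up to 2.0 leaning back away from the bar (its start is 1.7 to 1.95). Stiff: it stays where it is left; moving it takes about 2 to 3 N near its tip. At 0 it rests on a solid heel stop.
- leaf_hinge (a point): Middle of the leaf's hinge axis, which runs along the jig's x: at x = 0, y = 62 mm, z = 82 mm in the jig's frame, directions as the jig.
- leaf_tip (a point): Middle of the leaf's free edge, on its top face (as closed), 89 mm from the hinge axis. Leaf: iron plate 42 mm wide (along the hinge), 9 mm thick, hinge axis in mid-thickness; a drill bush 62 mm from the axis (flange 22 mm in diameter) stands 7 mm above the top face. Open, that face looks away from the bar: close the leaf by pushing on it, first towards the bar, then down.
- cutting_oil: Bystander: aerosol can 54 mm in diameter, 166 mm high, behind the jig; origin under its middle.
- screw_jar: Bystander: closed glass jar of screws, 66 mm in diameter, 94 mm high, behind the jig; origin under its middle.
- angle_piece: Bystander: angle iron offcut 45 x 50 x 50 mm, origin under its middle.
- flat_file: Bystander: file with a wooden handle lying in front of the jig, 29 x 328 x 29 mm, long in its y, origin under its middle.
- nut: Bystander: hexagon nut 24 x 27 x 12 mm lying in front of the jig, origin under its middle.
- hex: Bystander: small L-shaped hex key lying flat in front of the jig, 29 x 78 x 6 mm, long in its y, origin under its middle.

How it is judged:
On the way, in this order (a step that is already met when the one before it is completed fails the run):
1. the bar lies still in both vees, not yet at the stop, the leaf open (y of bar in the frame of jig between -0.003 and 0.003 m and z of bar in the frame of jig between 0.0503 and 0.0563 m and angle between the x axis of bar and the x axis of jig, either way round below 0.06 rad and linear speed of bar below 0.02 m/s and x of bar in the frame of jig below 0.008 m and value of joint leaf above 1.2 rad), for 0.2 s.
2. the bar is pushed home against the stop screw, the leaf still open (y of bar in the frame of jig between -0.003 and 0.003 m and z of bar in the frame of jig between 0.0503 and 0.0563 m and angle between the x axis of bar and the x axis of jig, either way round below 0.06 rad and x of bar in the frame of jig between 0.01 and 0.014 m and value of joint leaf above 1.2 rad), for 0.2 s.
3. the leaf lies closed over the bar (value of joint leaf below 0.06 rad), for 0.2 s.
At the end, for the whole second after the job is handed in: The bar rests in both vees (centre within 3 mm of the seat across and in height, axis within 0.06 rad of the vees), its end within 2 mm of the stop screw, the leaf closed to within 0.06 rad of level, everything at rest (y of bar in the frame of jig between -0.003 and 0.003 m and z of bar in the frame of jig between 0.0503 and 0.0563 m and angle between the x axis of bar and the x axis of jig, either way round below 0.06 rad and x of bar in the frame of jig between 0.01 and 0.014 m and value of joint leaf below 0.06 rad and linear speed of bar below 0.01 m/s); the robot touches nothing.
It fails at once if the bar is lifted more than 8 mm above its height on the runways (z of bar in the frame of jig above 0.068 m).
It fails at once if the bar falls off the runways, or is rolled on past the vees (z of bar in the frame of jig below 0.046 m or y of bar in the frame of jig above 0.018 m).
It fails at once if while the bar is on the runways, the fingers pinch it or push it low from behind, instead of rolling it by its top (y of bar in the frame of jig below -0.02 m and contact force between the fingers and bar above 0.5 N and height (world z) of the grasp point below 0.078 m).
It fails at once if the bar runs away (faster than 0.5 m/s) (linear speed of bar above 0.5 m/s).
It fails at once if a bystander is moved more than 15 mm (distance of any of cutting_oil, screw_jar, angle_piece, flat_file, nut, hex from where it was at the start of the episode above 0.015 m).
It also fails if it takes over 72 s, if anything falls off the work surface, if the arm or the gripper's body presses on something with over 40 N, if the wrist force passes 120 N, or if a joint passes its speed limit or range.

## Working session

There is one attempt and no reset: what is moved stays moved. The work goes in short steps, Python scripts to look and compute and a tool call to move; the robot and the scene stay as the last step left them, time stands still between calls to the robot, and variables do not carry over. Pictures are saved under pics/ and viewed, at most 10 in all, crops included, and the job is handed in when it is done.

Besides the shell and the picture viewer there is one more tool, called after "Emit:" as a command line: name --argument value ..., lists and objects as JSON in quotes. apply_moves: Moves the arm, as the interface text tells. Its arguments: {"type":"object","properties":{"rows":{"type":"array","items":{"type":"number"}},"grip":{"type":"number"},"grip_force":{"type":"number"}},"required":["rows"]}

```bash
ls; mkdir -p pics; python3 - <<'E'
from station import ctrl
import cv2,numpy as np
print(ctrl.tip_extent); o=ctrl.get_obs(); print({k:np.round(v,3) for k,v in o.items()})
for n in("scene","top"):
    im,d=ctrl.get_image(n); cv2.imwrite(f"pics/{n}0.png",im); np.save(f"{n}0.npy",d)
    m=ctrl.camera_model(n); print(n,{k:np.round(v,4).tolist() for k,v in m.items()})
E
```

```text
pics
0.0726
{'t': np.float64(0.0), 'q': array([ 1.198,  0.053,  1.614, -0.   ,  1.476, -0.119]), 'dq': array([ 0.001, -0.001, -0.003, -0.001, -0.   , -0.   ]), 'effort': array([-1.0000e-03, -3.9368e+01, -3.7018e+01, -0.0000e+00,  7.0000e-03,
        0.0000e+00]), 'tool_pos': array([0.157, 0.605, 0.303]), 'tool_rot': array([-3.980e-01, -3.116e+00,  3.000e-03]), 'contact_force': array([-0.336, -0.203, -0.43 ]), 'wrist_torque': array([ 0.03 , -0.   , -0.002]), 'grip_force': np.float64(0.0), 'opening': np.float64(0.085)}
scene {'mtx': [[601.7923, 0.0, 324.4145], [0.0, 601.7923, 230.0914], [0.0, 0.0, 1.0]], 'R': [[0.7327, -0.6802, 0.021], [-0.4135, -0.4695, -0.7801], [0.5405, 0.5629, -0.6253]], 't': [-0.5028, 0.1516, 0.9599]}
top {'mtx': [[600.9121, 0.0, 322.7348], [0.0, 600.9121, 238.4972], [0.0, 0.0, 1.0]], 'R': [[-0.0019, -1.0, -0.0062], [-0.9984, 0.0022, -0.0559], [0.0559, 0.0061, -0.9984]], 't': [-0.2129, 0.4748, 1.0892]}
```

View pics/scene0.png

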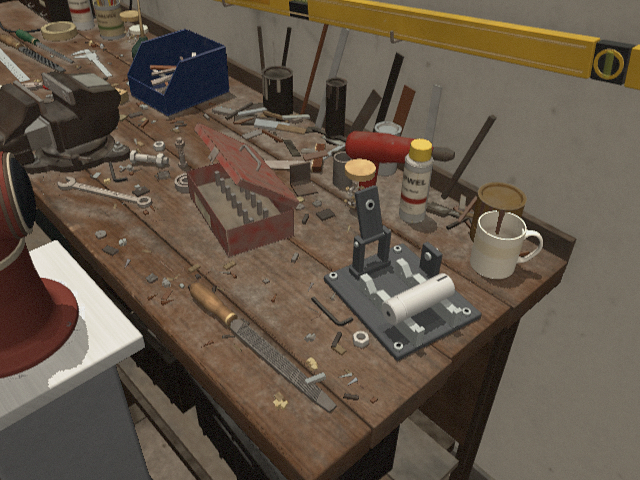

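View pics/top0.png

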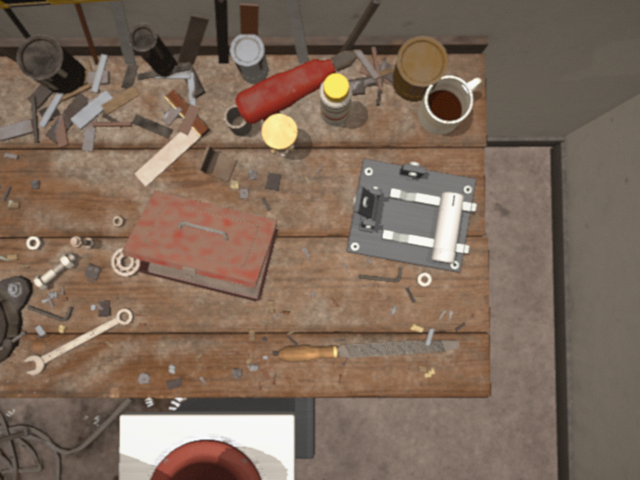

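The jig is on the right (top view about (410,215)). The bar is at (447,227), on the runways short of the vees, with the open leaf at (368,205). The can is at (335,97), the jar at (280,133), the hex key at (380,277), the nut at (424,280) and the file at (370,350).

```bash
cat > h.py <<'E'
import numpy as np,cv2
from station import ctrl
def cloud(n,d,c=None):
    m=ctrl.camera_model(n);K=np.array(m["mtx"]);R=np.array(m["R"]);t=np.array(m["t"])
    v,u=np.mgrid[:480,:640]
    P=np.stack([(u-K[0,2])/K[0,0]*d,(v-K[1,2])/K[1,1]*d,d],-1)
    W=(P-t)@R
    W[d<=0]=np.nan
    return W
def proj(n,X):
    m=ctrl.camera_model(n);c=np.array(m["R"])@np.array(X)+m["t"];p=np.array(m["mtx"])@c;return p[:2]/p[2]
E
python3 - <<'E'
from h import *
W=cloud("top",np.load("top0.npy")); im=cv2.imread("pics/top0.png")
roi=np.zeros((480,640),bool); roi[150:280,335:490]=1
z=W[...,2]
print("table z",np.nanmedian(z[290:320,300:400]))
for lo,hi,nm in((.007,.017,"plate"),(.035,.046,"runway"),(.06,.085,"bar"),(.085,.2,"leaf/ears")):
    s=roi&(z>lo)&(z<hi); p=W[s]; r=cv2.minAreaRect(p[:,:2].astype(np.float32)*1000); print(nm,len(p),r,p.mean(0).round(4))
# height picture
vis=np.clip(z*255/.18,0,255); vis=np.nan_to_num(vis).astype(np.uint8)
c=np.hstack([im[150:290,335:490],cv2.applyColorMap(vis,cv2.COLORMAP_JET)[150:290,335:490]])
cv2.imwrite("pics/crop1.png",cv2.resize(c,None,fx=2.5,fy=2.5,interpolation=cv2.INTER_NEAREST))
S=cloud("scene",np.load("scene0.npy")); s=np.load("scene0.npy")
roi=np.zeros((480,640),bool); roi[180:360,320:485]=1; z=S[...,2]
for lo,hi,nm in((.007,.017,"plate"),(.035,.046,"runway"),(.06,.085,"bar")):
    p=S[roi&(z>lo)&(z<hi)]; r=cv2.minAreaRect(p[:,:2].astype(np.float32)*1000); print(nm,len(p),r,p.mean(0).round(4))
E
```

```text
table z 0.000854589292393121
plate 6970 ((518.2576293945312, -369.2825927734375), (258.2106018066406, 238.5806121826172), 89.08698272705078) [ 0.5169 -0.3681  0.0129]
runway 833 ((511.78094482421875, -391.66424560546875), (185.17568969726562, 129.6728515625), 62.786590576171875) [ 0.5081 -0.3915  0.0405]
bar 1803 ((523.8212280273438, -385.18084716796875), (180.66473388671875, 143.33187866210938), 64.76057434082031) [ 0.502  -0.4204  0.0754]
leaf/ears 734 ((517.917236328125, -351.5716247558594), (176.28042602539062, 70.55976867675781), 83.36929321289062) [ 0.5249 -0.2875  0.1261]
plate 6261 ((598.5061645507812, -311.4471435546875), (486.51593017578125, 293.3197326660156), 42.901268005371094) [ 0.5278 -0.3655  0.0113]
runway 1471 ((615.3671875, -342.5936584472656), (426.7320251464844, 271.85931396484375), 48.069480895996094) [ 0.5889 -0.3539  0.0396]
bar 2641 ((606.7310791015625, -349.7422790527344), (388.98846435546875, 262.73443603515625), 45.205379486083984) [ 0.535  -0.3902  0.0728]
```

View pics/crop1.png

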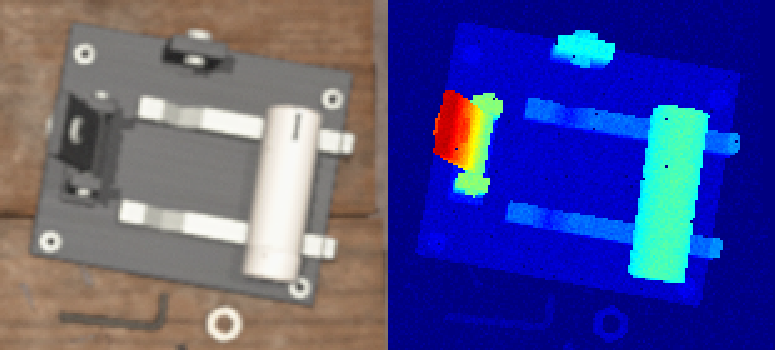

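```bash
cat >> h.py <<'E'
def jf(P,o,yaw):
    c,s=np.cos(yaw),np.sin(yaw); d=P[...,:2]-o
    return np.stack([d[...,0]*c+d[...,1]*s,-d[...,0]*s+d[...,1]*c,P[...,2]],-1)
E
python3 - <<'E'
from h import *
from scipy.optimize import minimize_scalar
for n in("top","scene"):
    W=cloud(n,np.load(n+"0.npy")).reshape(-1,3); W=W[np.isfinite(W[:,0])]
    W=W[(abs(W[:,0]-.52)<.16)&(abs(W[:,1]+.37)<.17)]
    o=np.array([.51,-.36])
    def two(yaw):
        J=jf(W,o,yaw); r=J[(J[:,2]>.036)&(J[:,2]<.044)&(J[:,1]>-.12)&(J[:,1]<.03)&(abs(J[:,0])<.07)]
        h=np.histogram(r[:,0],bins=np.arange(-.07,.07,.0015))[0]; return -(h.astype(float)**2).sum()
    ys=np.radians(np.arange(-16,-4,.25)); f=[two(y) for y in ys]; 
    w=np.array(f)-max(f); k=np.argmin(f); yaw=(ys[k-3:k+4]*w[k-3:k+4]).sum()/w[k-3:k+4].sum()
    J=jf(W,o,yaw); r=J[(J[:,2]>.037)&(J[:,2]<.043)&(J[:,1]>-.15)&(J[:,1]<.06)&(abs(J[:,0])<.07)]
    h,e=np.histogram(r[:,0],bins=np.arange(-.07,.07,.003)); print(n,"yaw",np.degrees(yaw)); print("x",list(zip((e[:-1]*1000).round(1).tolist(),h.tolist())))
    h,e=np.histogram(r[:,1],bins=np.arange(-.15,.06,.003)); print("y",list(zip((e[:-1]*1000).round().tolist(),h.tolist())))
    b=J[(J[:,2]>.07)&(J[:,2]<.085)&(J[:,1]<-.02)&(J[:,1]>-.12)]; print("bar ext",np.percentile(b,[1,50,99],axis=0).round(4).tolist(), cv2.minAreaRect((b[:,:2]*1000).astype(np.float32)))
    b=J[(J[:,2]>.055)&(J[:,2]<.085)&(J[:,0]>.05)&(J[:,1]>-.03)&(J[:,1]<.04)]; print("bracket",np.percentile(b,[2,50,98],axis=0).round(4).tolist())
    b=J[(J[:,2]>.02)&(J[:,2]<.093)&(J[:,1]>.03)&(J[:,1]<.1)&(abs(J[:,0])<.06)]; print("ears",np.percentile(b,[1,50,99],axis=0).round(4).tolist())
    b=J[(J[:,2]>.1)&(J[:,1]>.02)&(abs(J[:,0])<.05)&(J[:,1]<.12)]; print("leaf",np.percentile(b,[1,50,99],axis=0).round(4).tolist())
E
```

```text
top yaw -10.508474873052005
x [(-70.0, 0), (-67.0, 0), (-64.0, 0), (-61.0, 0), (-58.0, 0), (-55.0, 0), (-52.0, 0), (-49.0, 0), (-46.0, 0), (-43.0, 60), (-40.0, 60), (-37.0, 65), (-34.0, 63), (-31.0, 58), (-28.0, 0), (-25.0, 0), (-22.0, 0), (-19.0, 0), (-16.0, 0), (-13.0, 0), (-10.0, 0), (-7.0, 0), (-4.0, 0), (-1.0, 0), (2.0, 0), (5.0, 0), (8.0, 0), (11.0, 0), (14.0, 0), (17.0, 0), (20.0, 0), (23.0, 0), (26.0, 0), (29.0, 0), (32.0, 46), (35.0, 61), (38.0, 68), (41.0, 63), (44.0, 64), (47.0, 13), (50.0, 0), (53.0, 0), (56.0, 0), (59.0, 0), (62.0, 0), (65.0, 0)]
y [(-150.0, 0), (-147.0, 0), (-144.0, 0), (-141.0, 0), (-138.0, 0), (-135.0, 0), (-132.0, 0), (-129.0, 0), (-126.0, 0), (-123.0, 0), (-120.0, 2), (-117.0, 0), (-114.0, 16), (-111.0, 26), (-108.0, 22), (-105.0, 26), (-102.0, 23), (-99.0, 5), (-96.0, 0), (-93.0, 0), (-90.0, 0), (-87.0, 0), (-84.0, 0), (-81.0, 0), (-78.0, 0), (-75.0, 0), (-72.0, 0), (-69.0, 0), (-66.0, 0), (-63.0, 0), (-60.0, 6), (-57.0, 13), (-54.0, 25), (-51.0, 23), (-48.0, 22), (-45.0, 21), (-42.0, 22), (-39.0, 17), (-36.0, 20), (-33.0, 25), (-30.0, 23), (-27.0,
[... 1937 characters left out ...]
, (-9.0, 0), (-6.0, 0), (-3.0, 0), (0.0, 0), (3.0, 0), (6.0, 0), (9.0, 1), (12.0, 12), (15.0, 21), (18.0, 21), (21.0, 22), (24.0, 21), (27.0, 19), (30.0, 15), (33.0, 2), (36.0, 0), (39.0, 0), (42.0, 0), (45.0, 0), (48.0, 0), (51.0, 19), (54.0, 10)]
bar ext [[-0.0722, -0.0917, 0.0702], [-0.0056, -0.0771, 0.0767], [0.1827, -0.026, 0.084]] ((54.56969451904297, -61.74354553222656), (257.8128662109375, 53.869022369384766), 7.549429416656494)
bracket [[0.0689, -0.0285, 0.0559], [0.0784, -0.0084, 0.0655], [0.1699, 0.0187, 0.0829]]
ears [[-0.0408, 0.0309, 0.0204], [-0.0056, 0.0583, 0.0526], [0.0299, 0.0743, 0.0921]]
leaf [[-0.0248, 0.0645, 0.1006], [-0.0061, 0.077, 0.1352], [0.0167, 0.0934, 0.1663]]
```

```bash
cat >> h.py <<'E'
from scipy.spatial.transform import Rotation as Ro
YAW=np.radians(-10.52)
def rot_down(yaw_y):  # tool z down, tool y at world angle yaw_y
    y=np.array([np.cos(yaw_y),np.sin(yaw_y),0]);z=np.array([0,0,-1.]);return Ro.from_matrix(np.stack([np.cross(y,z),y,z],1))
RJ=rot_down(YAW+np.pi/2)
def plan(pts,R1=RJ,p0=None,R0=None):
    """targets in world -> normalised shift/turn from the current tool pose"""
    o=ctrl.get_obs();p0=o["tool_pos"] if p0 is None else np.array(p0);R0=Ro.from_rotvec(o["tool_rot"]) if R0 is None else R0
    tv=(R0.inv()*R1).as_rotvec()/(np.pi/2)
    for p in np.atleast_2d(pts): print(np.r_[R0.inv().apply(p-p0)/.6,tv].round(4).tolist())
E
python3 - <<'E'
from h import *
print(np.round(ctrl.camera_model("wrist")["tool_from_camera"],4).tolist(),np.round(ctrl.camera_model("wrist")["mtx"],1).tolist())
plan([[.38,.30,.30],[.45,0,.32],[.46,-.38,.35]])
for n in("top","scene"):
    W=cloud(n,np.load(n+"0.npy"))
    for nm,u in (("nut",None),):
        pass
    z=W[...,2]
    s=(z>.005)&(z<.016)&(abs(W[...,0]-.395)<.03)&(abs(W[...,1]+.38)<.025); print(n,"nut",W[s].mean(0).round(4),s.sum())
    s=(z>.145)&(z<.18)&(abs(W[...,0]-.74)<.06)&(abs(W[...,1]+.23)<.08); print("can",W[s].mean(0).round(4),s.sum())
    s=(z>.085)&(z<.1)&(abs(W[...,0]-.66)<.06)&(abs(W[...,1]+.14)<.06); print("jar",W[s].mean(0).round(4),s.sum())
E
```

```text
[[0.0003, -0.9469, -0.3217, 0.0825], [1.0, 0.0002, 0.0002, 0.0007], [-0.0001, -0.3217, 0.9469, -0.0703], [0.0, 0.0, 0.0, 1.0]] [[331.4, 0.0, 322.8], [0.0, 331.4, 242.1], [0.0, 0.0, 1.0]]
[-0.4876, -0.3979, 0.0053, -0.0012, -0.0002, -0.0447]
[-0.7261, -0.8527, -0.0273, -0.0012, -0.0002, -0.0447]
[-0.9012, -1.4616, -0.0762, -0.0012, -0.0002, -0.0447]
top nut [ 0.3919 -0.3835  0.0099] 179
can [ 0.7144 -0.2286  0.1615] 738
jar [ 0.6541 -0.1397  0.0936] 982
scene nut [ 0.4008 -0.3888  0.0094] 239
can [ 0.6985 -0.2403  0.1595] 394
jar [ 0.6553 -0.1388  0.0917] 664
```

Emit:
apply_moves --rows '[-0.488,-0.398,0.005,0,0,-0.045,-0.488,-0.398,0.005,0,0,-0.045,-0.488,-0.398,0.005,0,0,-0.045,-0.488,-0.398,0.005,0,0,-0.045,-0.488,-0.398,0.005,0,0,-0.045,-0.488,-0.398,0.005,0,0,-0.045,-0.488,-0.398,0.005,0,0,-0.045,-0.726,-0.853,-0.03,0,0,-0.045,-0.726,-0.853,-0.03,0,0,-0.045,-0.726,-0.853,-0.03,0,0,-0.045,-0.726,-0.853,-0.03,0,0,-0.045,-0.726,-0.853,-0.03,0,0,-0.045,-0.726,-0.853,-0.03,0,0,-0.045,-0.726,-0.853,-0.03,0,0,-0.045,-0.726,-0.853,-0.03,0,0,-0.045]' --grip 0

```text
t: 1.6
tool_pos: [0.4505, -0.0031, 0.3218]
tool_rot: [-0.297, -3.127, 0.002]
contact_force: [-0.3, -0.3, 0.6]
opening: -0.0003
grip_force: 0.0
```

```bash
python3 - <<'E'
from h import *
o=ctrl.get_obs();print(o["t"],o["tool_pos"],o["opening"],ctrl.tip_extent)
plan([[.46,-.38,.35]])
E
```

```text
1.6 [ 0.45050774 -0.00313105  0.32183185] -0.00031948006515815575 0.0726
[-0.1336, -0.614, -0.0463, -0.0006, 0.0, -0.0035]
```

Emit:
apply_moves --rows '[-0.134,-0.614,-0.046,0,0,-0.003,-0.134,-0.614,-0.046,0,0,-0.003,-0.134,-0.614,-0.046,0,0,-0.003,-0.134,-0.614,-0.046,0,0,-0.003,-0.134,-0.614,-0.046,0,0,-0.003,-0.134,-0.614,-0.046,0,0,-0.003,-0.134,-0.614,-0.046,0,0,-0.003,-0.134,-0.614,-0.046,0,0,-0.003,-0.134,-0.614,-0.046,0,0,-0.003,-0.134,-0.614,-0.046,0,0,-0.003]'

```text
t: 2.6
tool_pos: [0.4623, -0.3759, 0.3487]
tool_rot: [-0.28, -3.128, -0.003]
contact_force: [0.2, 0.0, 0.8]
opening: 0.0003
grip_force: 0.0
```

```bash
cat >> h.py <<'E'
def wcloud(tag):
    o=ctrl.get_obs(); im,d=ctrl.get_image("wrist"); cv2.imwrite(f"pics/{tag}.png",im)
    m=ctrl.camera_model("wrist");K=np.array(m["mtx"]);T=np.array(m["tool_from_camera"])
    v,u=np.mgrid[:480,:640]
    P=np.stack([(u-K[0,2])/K[0,0]*d,(v-K[1,2])/K[1,1]*d,d],-1)@T[:3,:3].T+T[:3,3]
    W=Ro.from_rotvec(o["tool_rot"]).apply(P.reshape(-1,3)).reshape(P.shape)+o["tool_pos"]; W[d<=0]=np.nan
    return im,W
E
python3 - <<'E'
from h import *
from scipy.stats import binned_statistic
im,W=wcloud("w1"); np.save("w1.npy",W); print(ctrl.get_obs()["tool_pos"])
W=W.reshape(-1,3);W=W[np.isfinite(W[:,0])]
O=np.array([.51,-.36]);J=jf(W,O,YAW)
r=J[(abs(J[:,2]-.04)<.004)&(J[:,1]>-.13)&(J[:,1]<.045)&(abs(J[:,0])<.07)]
for s in(-1,1):
    q=r[(r[:,0]*s>.015)]; print("strip",s,len(q),np.percentile(q[:,0],[2,50,98]).round(4), "slope",np.polyfit(q[:,1],q[:,0],1)[0].round(4),np.median(q[:,2]))
    h,e=np.histogram(q[:,1],bins=np.arange(-.13,.045,.002)); print([(int(round(a*1000)),int(b)) for a,b in zip(e,h) if b<max(h)*.6 ])
b=J[(J[:,2]>.066)&(J[:,2]<.088)&(J[:,1]<-.02)&(J[:,1]>-.12)&(abs(J[:,0])<.09)]
print("bar",len(b),cv2.minAreaRect((b[:,:2]*1000).astype(np.float32)),np.percentile(b,[.5,50,99.5],axis=0).round(4).tolist())
E
```

```text
[ 0.46235677 -0.3753145   0.3488367 ]
strip -1 895 [-0.045  -0.0386 -0.0314] slope 0.0086 0.04037815945356121
[(-130, 0), (-128, 0), (-126, 0), (-124, 0), (-122, 2), (-120, 2), (-118, 4), (-116, 4), (-100, 10), (-98, 0), (-96, 0), (-94, 0), (-92, 0), (-90, 0), (-88, 0), (-86, 0), (-84, 0), (-82, 2), (-80, 1), (-78, 1), (-76, 0), (-74, 1), (-72, 0), (-70, 0), (-68, 0), (-66, 0), (-64, 0), (-62, 0), (-60, 0), (-58, 8), (-52, 13), (-38, 13), (-32, 13), (-24, 12), (-10, 12), (-8, 0), (-6, 0), (-4, 0), (-2, 0), (0, 0), (2, 0), (4, 0), (6, 0), (8, 1), (10, 4), (32, 3), (34, 0), (36, 0), (38, 0), (40, 0), (42, 0)]
strip 1 789 [0.0308 0.037  0.0449] slope 0.0074 0.04028264844760293
[(-130, 0), (-128, 0), (-126, 0), (-124, 0), (-122, 1), (-120, 4), (-118, 4), (-116, 5), (-98, 3), (-96, 0), (-94, 0), (-92, 0), (-90, 0), (-88, 0), (-86, 0), (-84, 0), (-82, 0), (-80, 0), (-78, 0), (-76, 0), (-74, 0), (-72, 0), (-70, 0), (-68, 0), (-66, 0), (-64, 0), (-62, 0), (-60, 0), (-58, 0), (-56, 12), (-52, 11), (-46, 12), (-42, 12), (-36, 11), (-32, 11), (-26, 11), (-16, 12), (-10, 5), (-8, 0), (-6, 0), (-4, 0), (-2, 0), (0, 0), (2, 0), (4, 0), (6, 0), (8, 0), (10, 3), (20, 14), (32, 2), (34, 0), (36, 0), (38, 0), (40, 0), (42, 0)]
bar 3512 ((-8.677558898925781, -74.09019470214844), (120.07400512695312, 37.822017669677734), 1.2943578958511353) [[-0.0685, -0.0929, 0.0667], [-0.0146, -0.0723, 0.0778], [0.0498, -0.055, 0.0816]]
```

View pics/w1.png

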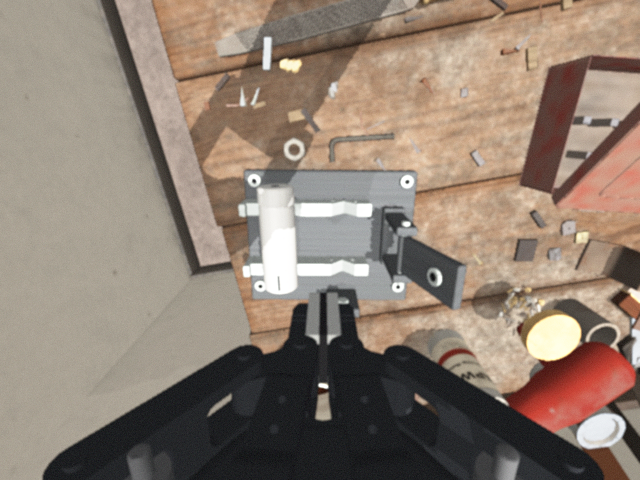

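```bash
cat >> h.py <<'E'
O=np.array([.510,-.3595]); YAW=np.radians(-10.7); RJ=rot_down(YAW+np.pi/2)
def w(x,y,z): # jig mm, tip height mm -> TCP world
    c,s=np.cos(YAW),np.sin(YAW); return [O[0]+(x*c-y*s)/1e3,O[1]+(x*s+y*c)/1e3,z/1e3+.0726]
E
python3 - <<'E'
from h import *
plan([w(-8.5,-84,120),w(-8.5,-84,95)])
E
```

```text
[-0.0583, -0.1003, 0.2602, 0.0009, -0.0006, 0.004]
[-0.0583, -0.1003, 0.3019, 0.0009, -0.0006, 0.004]
```

Emit:
apply_moves --rows '[-0.058,-0.1,0.26,0.001,-0.0006,0.004,-0.058,-0.1,0.26,0.001,-0.0006,0.004,-0.058,-0.1,0.26,0.001,-0.0006,0.004,-0.058,-0.1,0.26,0.001,-0.0006,0.004,-0.058,-0.1,0.26,0.001,-0.0006,0.004,-0.058,-0.1,0.302,0.001,-0.0006,0.004,-0.058,-0.1,0.302,0.001,-0.0006,0.004,-0.058,-0.1,0.302,0.001,-0.0006,0.004,-0.058,-0.1,0.302,0.001,-0.0006,0.004]'

```text
t: 3.55
tool_pos: [0.4865, -0.4419, 0.1709]
tool_rot: [0.288, 3.125, -0.006]
contact_force: [0.1, 0.6, -0.0]
opening: -0.0002
grip_force: 0.0
```

```bash
python3 - <<'E'
from h import *
o=ctrl.get_obs();print(o["tool_pos"],o["tool_rot"],o["contact_force"],jf(o["tool_pos"][None],O,YAW)[0])
im,W=wcloud("w2"); cv2.imwrite("pics/w2c.png",cv2.resize(im[150:450,170:490],None,fx=2,fy=2))
plan([w(-8.5,-84,80)])
E
```

```text
[ 0.48651934 -0.44191558  0.17093101] [ 0.28809913  3.12504755 -0.00618284] [ 0.11629682  0.56030787 -0.03300503] [-0.00777058 -0.08534218  0.17093101]
[0.0012, 0.0027, 0.0304, -0.0023, 0.0023, -0.0003]
```

View pics/w2c.png

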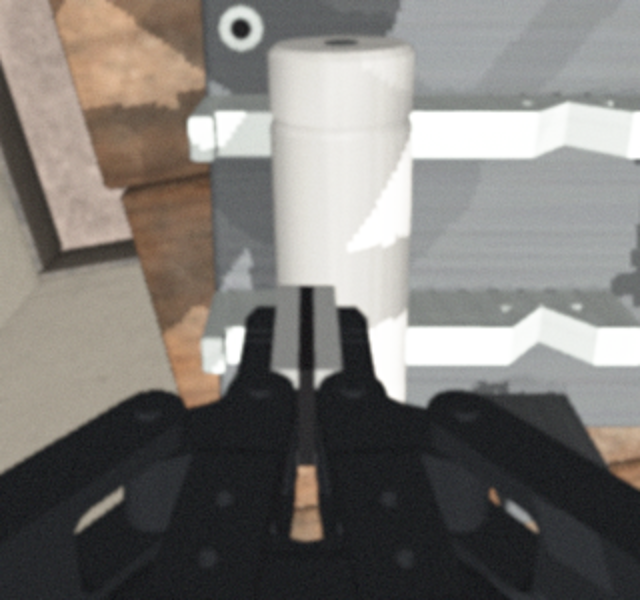

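Emit:
apply_moves --rows '[0.001,0.005,0.01,-0.002,0.002,0,0.001,0.005,0.015,-0.002,0.002,0,0.001,0.005,0.02,-0.002,0.002,0,0.001,0.005,0.02,-0.002,0.002,0,0.001,0.005,0.02,-0.002,0.002,0]'

```text
t: 4.1
tool_pos: [0.4855, -0.4389, 0.156]
tool_rot: [-0.29, -3.126, -0.003]
contact_force: [-0.1, 0.5, 0.2]
opening: 0.0
grip_force: 0.0
```

```bash
python3 - <<'E'
from h import *
o=ctrl.get_obs();print(o["tool_pos"],o["contact_force"],jf(o["tool_pos"][None],O,YAW)[0],o["tool_pos"][2]-.0726)
E
```

```text
[ 0.48550264 -0.43885607  0.15598947] [-0.12368853  0.46695124  0.23363842] [-0.00933765 -0.08252464  0.15598947] 0.08338947473812613
```

Emit:
apply_moves --rows '[0,0,0.003,0,0,0,0,0,0.005,0,0,0,0,0,0.006,0,0,0,0,0,0.007,0,0,0,0,0,0.007,0,0,0]'

```text
t: 4.6
tool_pos: [0.4856, -0.4391, 0.1525]
tool_rot: [-0.29, -3.126, -0.002]
contact_force: [-1.1, -0.2, 2.9]
opening: -0.0002
grip_force: 1.0
```

Emit:
apply_moves --rows '[0,0,0.002,0,0,0,0,0.004,0.002,0,0,0,0,0.008,0.002,0,0,0,0,0.013,0.002,0,0,0,0,0.018,0.002,0,0,0,0,0.023,0.002,0,0,0,0,0.028,0.002,0,0,0,0,0.033,0.002,0,0,0,0,0.037,0.002,0,0,0,0,0.04,0.002,0,0,0,0,0.04,0.002,0,0,0,0,0.04,0.002,0,0,0]'

```text
t: 5.8
tool_pos: [0.4896, -0.4158, 0.1525]
tool_rot: [-0.289, -3.125, -0.001]
contact_force: [-5.3, 0.8, 7.1]
opening: 0.0001
grip_force: 3.8
```

```bash
cat >> h.py <<'E'
def bar(tag):
    im,W=wcloud(tag); W=W.reshape(-1,3);W=W[np.isfinite(W[:,0])];J=jf(W,O,YAW)
    o=ctrl.get_obs();t=jf(o["tool_pos"][None],O,YAW)[0]; print("t",o["t"].round(2),"tip mm",(t*1000-[0,0,72.6]).round(1),"F",o["contact_force"].round(1))
    b=J[(J[:,2]>.060)&(J[:,2]<.0835)&(J[:,1]<.03)&(J[:,1]>-.12)&(J[:,0]<t[0]-.02)&(J[:,0]>-.09)]
    for x0 in np.arange(-.075,-.03,.01):
        q=b[abs(b[:,0]-x0)<.005]
        if len(q)<25: continue
        # circle fit, r=20mm
        from scipy.optimize import least_squares
        f=least_squares(lambda p:np.hypot(q[:,1]-p[0],q[:,2]-p[1])-.02,[np.median(q[:,1]),.06],loss="soft_l1",f_scale=.001).x
        print("x",round(x0*1000),len(q),"y,z",(f*1000).round(1))
    print("bar x end",np.percentile(b[:,0],1).round(4))
E
python3 -c "
from h import *
bar('w3')"
```

```text
Traceback (most recent call last):
  File "h.py", line 37, in bar
    o=ctrl.get_obs();t=jf(o["tool_pos"][None],O,YAW)[0]; print("t",o["t"].round(2),"tip mm",(t*1000-[0,0,72.6]).round(1),"F",o["contact_force"].round(1))
                                                                   ^^^^^^^^^^^^
AttributeError: 'float' object has no attribute 'round'
```

```bash
sed -i 's/o\["t"\].round(2)/round(o["t"],2)/' h.py; python3 -c "
from h import *
bar('w3')"
```

```text
t 5.9 tip mm [ -9.6 -59.2  79.9] F [-4.5  0.8  7.3]
x -65 1977 y,z [-64.4  59.4]
x -55 1666 y,z [-64.3  59.9]
x -45 1618 y,z [-63.9  59.7]
x -35 1511 y,z [-63.7  60. ]
bar x end -0.0689
```

Emit:
apply_moves --rows '[0,0,-0.01,0,0,0,0,-0.01,-0.012,0,0,0,0,-0.02,-0.012,0,0,0,0,-0.02,-0.012,0,0,0,0,-0.02,-0.006,0,0,0,0,-0.02,-0.003,0,0,0,0,-0.02,-0.001,0,0,0,0,-0.02,-0.001,0,0,0,0,-0.016,-0.001,0,0,0,0,-0.012,-0.001,0,0,0,0,-0.007,-0.001,0,0,0,0,-0.002,-0.001,0,0,0,0,0.003,-0.001,0,0,0,0,0.008,-0.001,0,0,0,0,0.013,-0.001,0,0,0,0,0.017,-0.001,0,0,0,0,0.02,-0.001,0,0,0,0,0.02,-0.001,0,0,0]'

```text
t: 7.7
tool_pos: [0.4918, -0.4036, 0.1525]
tool_rot: [-0.289, -3.124, -0.002]
contact_force: [-4.3, 0.9, 6.3]
opening: 0.0
grip_force: 3.2
```

```bash
python3 -c "
from h import *
bar('w4')"
```

```text
t 7.75 tip mm [ -9.7 -46.7  79.9] F [-4.3  0.1  5.8]
x -65 2029 y,z [-52.4  59.5]
x -55 1646 y,z [-52.2  60. ]
x -45 1626 y,z [-51.9  59.8]
x -35 1491 y,z [-51.7  60. ]
bar x end -0.0692
```

Emit:
apply_moves --rows '[0,0,-0.01,0,0,0,0,-0.01,-0.012,0,0,0,0,-0.02,-0.012,0,0,0,0,-0.02,-0.012,0,0,0,0,-0.02,-0.006,0,0,0,0,-0.02,-0.003,0,0,0,0,-0.02,0,0,0,0,0,-0.02,0,0,0,0,0,-0.016,0,0,0,0,0,-0.012,0,0,0,0,0,-0.007,0,0,0,0,0,-0.002,0,0,0,0,0,0.003,0,0,0,0,0,0.008,0,0,0,0,0,0.013,0,0,0,0,0,0.017,0,0,0,0,0,0.02,0,0,0,0,0,0.02,0,0,0,0]'

```text
t: 9.55
tool_pos: [0.4939, -0.3917, 0.1525]
tool_rot: [-0.289, -3.124, -0.002]
contact_force: [-4.0, 1.0, 6.3]
opening: 0.0001
grip_force: 3.3
```

Emit:
apply_moves --rows '[0,0,-0.01,0,0,0,0,-0.01,-0.012,0,0,0,0,-0.02,-0.012,0,0,0,0,-0.02,-0.012,0,0,0,0,-0.02,-0.006,0,0,0,0,-0.02,-0.003,0,0,0,0,-0.02,0,0,0,0,0,-0.02,0,0,0,0,0,-0.016,0,0,0,0,0,-0.012,0,0,0,0,0,-0.007,0,0,0,0,0,-0.002,0,0,0,0,0,0.003,0,0,0,0,0,0.008,0,0,0,0,0,0.013,0,0,0,0,0,0.017,0,0,0,0,0,0.02,0,0,0,0,0,0.02,0,0,0,0]'

```text
t: 11.35
tool_pos: [0.4961, -0.3799, 0.1525]
tool_rot: [-0.289, -3.124, -0.002]
contact_force: [-4.4, 1.8, 6.1]
opening: -0.0005
grip_force: 3.2
```

```bash
python3 -c "
from h import *
bar('w5')"
```

```text
t 11.4 tip mm [ -9.8 -22.7  79.9] F [-3.9  0.2  6.1]
x -65 2122 y,z [-28.4  59.5]
x -55 1631 y,z [-28.2  59.9]
x -45 1628 y,z [-27.9  59.8]
x -35 1478 y,z [-27.6  60. ]
bar x end -0.0698
```

Emit:
apply_moves --rows '[0,0,-0.01,0,0,0,0,-0.01,-0.012,0,0,0,0,-0.02,-0.012,0,0,0,0,-0.02,-0.012,0,0,0,0,-0.02,-0.006,0,0,0,0,-0.02,-0.003,0,0,0,0,-0.02,0,0,0,0,0,-0.02,0,0,0,0,0,-0.016,0,0,0,0,0,-0.012,0,0,0,0,0,-0.007,0,0,0,0,0,-0.002,0,0,0,0,0,0.003,0,0,0,0,0,0.007,0,0,0,0,0,0.011,0,0,0,0,0,0.014,0,0,0,0,0,0.016,0,0,0,0,0,0.016,0,0,0,0]'

```text
t: 13.2
tool_pos: [0.4979, -0.3705, 0.1525]
tool_rot: [-0.289, -3.124, -0.002]
contact_force: [-4.9, 1.4, 6.9]
opening: -0.0
grip_force: 3.1
```

```bash
python3 -c "
from h import *
bar('w6')"
```

```text
t 13.25 tip mm [ -9.8 -13.1  79.9] F [-4.9  1.1  6.8]
x -75 120 y,z [-5.9 47.9]
x -65 2061 y,z [-17.5  59.6]
x -55 1620 y,z [-17.5  59.9]
x -45 1650 y,z [-17.1  59.8]
x -35 1503 y,z [-16.9  60. ]
bar x end -0.0701
```

Emit:
apply_moves --rows '[0,0,-0.01,0,0,0,0,-0.01,-0.012,0,0,0,0,-0.017,-0.012,0,0,0,0,-0.017,-0.012,0,0,0,0,-0.017,-0.006,0,0,0,0,-0.017,-0.003,0,0,0,0,-0.017,0,0,0,0,0,-0.017,0,0,0,0,0,-0.015,0,0,0,0,0,-0.012,0,0,0,0,0,-0.009,0,0,0,0,0,-0.006,0,0,0,0,0,-0.003,0,0,0,0,0,0,0,0,0,0,0,0.003,0,0,0,0,0,0.006,0,0,0,0,0,0.009,0,0,0,0,0,0.009,0,0,0,0]'

```text
t: 15.05
tool_pos: [0.4995, -0.3647, 0.1514]
tool_rot: [-0.289, -3.126, -0.004]
contact_force: [-2.0, 1.1, 3.2]
opening: -0.0002
grip_force: 1.7
```

```bash
python3 -c "
from h import *
bar('w7')"
```

```text
t 15.1 tip mm [-9.3 -7.2 78.8] F [-1.4  1.9  2.6]
x -75 128 y,z [ 0.7 46.2]
x -65 2073 y,z [-9.3 58.9]
x -55 1645 y,z [-9.3 59.1]
x -45 1641 y,z [-9.  58.9]
x -35 1502 y,z [-8.8 59. ]
bar x end -0.0701
```

Emit:
apply_moves --rows '[0,0.003,0,0,0,0,0,0.006,0,0,0,0,0,0.009,0,0,0,0,0,0.009,-0.004,0,0,0,0,0.009,-0.008,0,0,0,0,0.009,-0.014,0,0,0,0,0.009,-0.02,0,0,0,0,0.009,-0.02,0,0,0]'

```text
t: 15.9
tool_pos: [0.5007, -0.3603, 0.1647]
tool_rot: [-0.29, -3.128, -0.001]
contact_force: [-0.3, -1.2, 0.3]
opening: -0.0003
grip_force: 0.0
```

```bash
python3 -c "
from h import *
bar('w8')"
```

```text
t 15.95 tip mm [-9.1 -2.4 91.7] F [0.4 1.  0.2]
x -75 160 y,z [ 1.1 47.4]
x -65 1462 y,z [ 0.8 53.1]
x -55 1298 y,z [ 0.8 53.2]
x -45 1297 y,z [ 0.8 53.2]
x -35 1201 y,z [ 0.8 53.3]
bar x end -0.0702
```

```bash
cat >> h.py <<'E'
c,s=np.cos(YAW),np.sin(YAW); O=O+.0008*np.array([-s,c])
E
python3 - <<'E'
from h import *
plan([w(-9,0,105),w(-97,0,105),w(-97,0,44),w(-83,0,44)])
E
```

```text
[-0.0001, 0.0053, -0.0221, 0.0006, -0.0007, -0.0007]
[0.1465, 0.0056, -0.022, 0.0006, -0.0007, -0.0007]
[0.1464, 0.0055, 0.0797, 0.0006, -0.0007, -0.0007]
[0.1231, 0.0055, 0.0797, 0.0006, -0.0007, -0.0007]
```

Emit:
apply_moves --rows '[0,0.005,-0.022,0,0,0,0.05,0.005,-0.022,0,0,0,0.1,0.005,-0.022,0,0,0,0.146,0.005,-0.022,0,0,0,0.146,0.005,-0.022,0,0,0,0.146,0.005,0.03,0,0,0,0.146,0.005,0.08,0,0,0,0.146,0.005,0.08,0,0,0,0.146,0.005,0.08,0,0,0,0.146,0.005,0.08,0,0,0,0.146,0.005,0.08,0,0,0]'

```text
t: 17.05
tool_pos: [0.4158, -0.3417, 0.118]
tool_rot: [0.289, 3.128, -0.001]
contact_force: [1.1, -0.4, 0.5]
opening: 0.0002
grip_force: 0.0
```

```bash
python3 - <<'E'
from h import *
bar('w9')
plan([w(-83,0,44),w(-59,0,44)])
cv2.imwrite("pics/w9c.png",cv2.resize(cv2.imread("pics/w9.png")[120:420,160:480],None,fx=2,fy=2))
E
```

```text
t 17.1 tip mm [-96.   -0.7  45.1] F [ 1.  -0.1  0.2]Traceback (most recent call last):
  File "<stdin>", line 2, in <module>
  File "h.py", line 46, in bar
    print("bar x end",np.percentile(b[:,0],1).round(4))
                      ~~~~~~~~~~~~~^^^^^^^^^^
    return _quantile_unchecked(
        a, q, axis, out, overwrite_input, method, keepdims, weights)
    return _ureduce(a,
                    func=_quantile_ureduce_func,
    ...<5 lines>...
                    overwrite_input=overwrite_input,
                    method=method)
    r = func(a, **kwargs)
    result = _quantile(arr,
                       quantiles=q,
    ...<2 lines>...
                       out=out,
                       weights=wgt)
    slices_having_nans = np.isnan(arr[-1, ...])
                                  ~~~^^^^^^^^^
IndexError: index -1 is out of bounds for axis 0 with size 0
```

Emit:
apply_moves --rows '[-0.008,0,0,0,0,0,-0.015,0,0,0,0,0,-0.02,0,0,0,0,0,-0.023,0,0,0,0,0,-0.026,0,0,0,0,0,-0.029,0,0,0,0,0,-0.032,0,0,0,0,0,-0.035,0,0,0,0,0,-0.038,0,0,0,0,0,-0.041,0,0,0,0,0,-0.044,0,0,0,0,0,-0.046,0,0,0,0,0,-0.048,0,0,0,0,0,-0.048,0,0,0,0,0]'

```text
t: 18.5
tool_pos: [0.442, -0.3458, 0.1157]
tool_rot: [-0.289, -3.122, -0.004]
contact_force: [-5.7, 2.3, 4.3]
opening: -0.0002
grip_force: 3.1
```

```bash
python3 - <<'E'
from h import *
o=ctrl.get_obs();print((jf(o["tool_pos"][None],O,YAW)[0]*1000).round(1),o["contact_force"])
im,d=ctrl.get_image("top"); cv2.imwrite("pics/t2.png",im)
cv2.imwrite("pics/t2c.png",cv2.resize(im[150:290,335:490],None,fx=4,fy=4))
E
```

```text
[-69.4   0.  115.7] [-5.70728144  2.34865708  4.31061505]
```

Emit:
apply_moves --rows '[-0.002,0,0,0,0,0,-0.004,0,0,0,0,0,-0.006,0,0,0,0,0,-0.008,0,0,0,0,0,-0.01,0,0,0,0,0,-0.012,0,0,0,0,0,-0.012,0,0,0,0,0]'

```text
t: 19.25
tool_pos: [0.4491, -0.3471, 0.1157]
tool_rot: [-0.289, -3.122, -0.004]
contact_force: [-6.2, 1.2, 4.6]
opening: -0.0003
grip_force: 3.1
```

Emit:
apply_moves --rows '[-0.002,0,0,0,0,0,-0.003,0,0,0,0,0,-0.004,0,0,0,0,0,-0.004,0,0,0,0,0]'

```text
t: 19.65
tool_pos: [0.4513, -0.3476, 0.1156]
tool_rot: [-0.289, -3.122, -0.004]
contact_force: [-7.0, 1.3, 4.5]
opening: -0.0
grip_force: 3.3
```

Emit:
apply_moves --rows '[-0.001,0,0,0,0,0,-0.002,0,0,0,0,0,-0.003,0,0,0,0,0,-0.003,0,0,0,0,0]'

```text
t: 20.05
tool_pos: [0.4521, -0.3477, 0.1156]
tool_rot: [-0.288, -3.119, -0.005]
contact_force: [-11.1, 2.9, 7.9]
opening: 0.0002
grip_force: 5.8
```

```bash
python3 - <<'E'
from h import *
o=ctrl.get_obs();print((jf(o["tool_pos"][None],O,YAW)[0]*1000).round(1),o["contact_force"])
E
```

```text
[-59.1   0.  115.6] [-11.10074228   2.898418     7.92022773]
```

Emit:
apply_moves --rows '[-0.001,0,0,0,0,0,-0.002,0,0,0,0,0,-0.003,0,0,0,0,0,-0.003,0,0,0,0,0]'

```text
t: 20.45
tool_pos: [0.4524, -0.3478, 0.1156]
tool_rot: [-0.287, -3.114, -0.007]
contact_force: [-18.0, 4.1, 14.2]
opening: -0.0001
grip_force: 9.6
```

```bash
python3 - <<'E'
from h import *
o=ctrl.get_obs();print((jf(o["tool_pos"][None],O,YAW)[0]*1000).round(1),o["contact_force"])
E
```

```text
[-58.8  -0.  115.6] [-18.04523358   4.08735218  14.184569  ]
```

Emit:
apply_moves --rows '[0.006,0,0,0,0,0,0.015,0,0,0,0,0,0.03,0,0,0,0,0,0.035,0,-0.06,0,0,0,0.035,0,-0.13,0,0,0,0.035,0,-0.2,0,0,0,0.035,0,-0.26,0,0,0,0.035,0,-0.26,0,0,0,0.035,0,-0.26,0,0,0]'

```text
t: 21.35
tool_pos: [0.4357, -0.345, 0.2728]
tool_rot: [-0.29, -3.128, -0.0]
contact_force: [0.1, 0.2, -0.5]
opening: -0.0002
grip_force: 0.0
```

```bash
python3 - <<'E'
from h import *
bar('w10')
im,d=ctrl.get_image("top"); cv2.imwrite("pics/t2.png",im);W=cloud("top",d)
cv2.imwrite("pics/t2c.png",cv2.resize(im[150:290,335:490],None,fx=4,fy=4))
W=np.load("w1.npy").reshape(-1,3);W=W[np.isfinite(W[:,0])];J=jf(W,O,YAW)
b=J[(J[:,2]>.095)&(J[:,1]>.05)&(J[:,1]<.13)&(abs(J[:,0])<.05)]
for z in range(100,180,8):
    q=b[abs(b[:,2]-z/1e3)<.004]
    if len(q): print("leaf z",z,len(q),np.percentile(q[:,0],[2,98]).round(4),np.percentile(q[:,1],[2,50,98]).round(4))
plan([w(0,128,200),w(0,128,157)])
E
```

```text
t 21.4 tip mm [-76.2   0.  198.3] F [-0.5  0.4 -0.5]Traceback (most recent call last):
  File "<stdin>", line 2, in <module>
  File "h.py", line 46, in bar
    print("bar x end",np.percentile(b[:,0],1).round(4))
                      ~~~~~~~~~~~~~^^^^^^^^^^
    return _quantile_unchecked(
        a, q, axis, out, overwrite_input, method, keepdims, weights)
    return _ureduce(a,
                    func=_quantile_ureduce_func,
    ...<5 lines>...
                    overwrite_input=overwrite_input,
                    method=method)
    r = func(a, **kwargs)
    result = _quantile(arr,
                       quantiles=q,
    ...<2 lines>...
                       out=out,
                       weights=wgt)
    slices_having_nans = np.isnan(arr[-1, ...])
                                  ~~~^^^^^^^^^
IndexError: index -1 is out of bounds for axis 0 with size 0
```

View pics/w10.png

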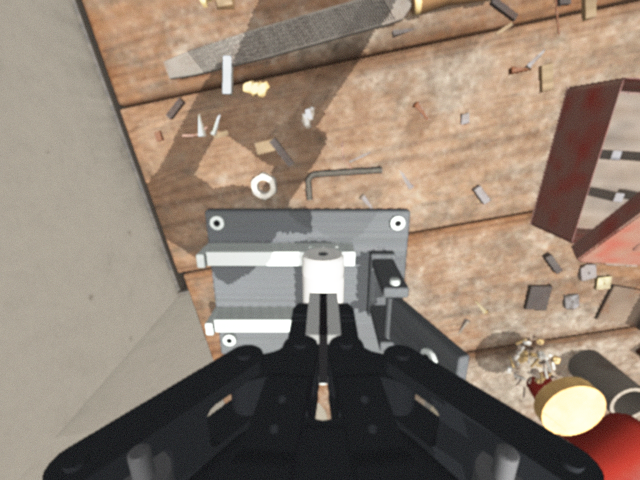

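The bar lies in the vees with its near end at about (323,252). The leaf is still open at (425,340), and the nut and hex key haven't moved.

```bash
python3 - <<'E'
from h import *
im,W=wcloud("w11");W=W.reshape(-1,3);W=W[np.isfinite(W[:,0])];J=jf(W,O,YAW)
b=J[(J[:,2]>.066)&(J[:,2]<.08)&(abs(J[:,1])<.02)&(abs(J[:,0])<.08)];print("bar near end",np.percentile(b[:,0],[1,5]).round(4),np.median(b,0))
W=np.load("w1.npy").reshape(-1,3);W=W[np.isfinite(W[:,0])];J=jf(W,O,YAW)
b=J[(J[:,2]>.095)&(J[:,1]>.05)&(J[:,1]<.13)&(abs(J[:,0])<.05)]
for z in range(100,180,8):
    q=b[abs(b[:,2]-z/1e3)<.004]
    if len(q): print("leaf z",z,len(q),np.percentile(q[:,0],[2,98]).round(4),np.percentile(q[:,1],[2,50,98]).round(4))
plan([w(0,128,200),w(0,128,157)])
E
```

```text
bar near end [-0.0481 -0.0477] [-0.03452977 -0.00037761  0.0713481 ]
leaf z 100 199 [-0.021  0.019] [0.0617 0.0635 0.0692]
leaf z 108 203 [-0.021   0.0186] [0.0641 0.0662 0.0723]
leaf z 116 228 [-0.0211  0.0189] [0.067  0.0689 0.0752]
leaf z 124 242 [-0.021   0.0188] [0.0698 0.0717 0.0775]
leaf z 132 222 [-0.0211  0.0195] [0.0726 0.0743 0.0802]
leaf z 140 245 [-0.0212  0.0189] [0.0727 0.0766 0.0832]
leaf z 148 366 [-0.0211  0.0189] [0.075  0.0795 0.086 ]
leaf z 156 337 [-0.0211  0.0186] [0.0809 0.0828 0.0893]
leaf z 164 642 [-0.021  0.019] [0.0839 0.0872 0.0939]
leaf z 172 17 [-0.0149  0.0169] [0.0864 0.0879 0.0896]
[-0.128, 0.2127, -0.0044, 0.0021, -0.0029, -0.0007]
[-0.1283, 0.2124, 0.0673, 0.0021, -0.0029, -0.0007]
```

Emit:
apply_moves --rows '[-0.04,0.065,-0.004,0,0,0,-0.08,0.13,-0.004,0,0,0,-0.128,0.213,-0.004,0,0,0,-0.128,0.213,-0.004,0,0,0,-0.128,0.213,-0.004,0,0,0,-0.128,0.213,0.03,0,0,0,-0.128,0.213,0.067,0,0,0,-0.128,0.213,0.067,0,0,0,-0.128,0.213,0.067,0,0,0,-0.128,0.213,0.067,0,0,0]'

```text
t: 22.45
tool_pos: [0.5345, -0.2342, 0.2327]
tool_rot: [-0.291, -3.127, -0.002]
contact_force: [0.5, 0.2, -0.2]
opening: 0.0001
grip_force: 0.0
```

```bash
python3 - <<'E'
from h import *
o=ctrl.get_obs();print((jf(o["tool_pos"][None],O,YAW)[0]*1000-[0,0,72.6]).round(1),o["contact_force"].round(1))
h=8.5
P=[w(0,104,157)]
for th in (90,80,70,60,50):
    t=np.radians(th);P.append(w(0,62-80*np.cos(t)+4.5*np.sin(t)+h,min(157,82+80*np.sin(t)+4.5*np.cos(t))))
P.append(w(0,62-80*np.cos(t)+4.5*np.sin(t)+h+8,182))
plan(P)
E
```

```text
[  0.9 126.8 160.1] [ 0.5  0.2 -0.2]
[0.0015, -0.0381, 0.0052, 0.0006, -0.0005, -0.0014]
[0.0015, -0.0864, 0.0051, 0.0006, -0.0005, -0.0014]
[0.0015, -0.1097, 0.0051, 0.0006, -0.0005, -0.0014]
[0.0015, -0.1325, 0.0051, 0.0006, -0.0005, -0.0014]
[0.0016, -0.1541, 0.0108, 0.0006, -0.0005, -0.0014]
[0.0016, -0.1739, 0.0231, 0.0006, -0.0005, -0.0014]
[0.0016, -0.1605, -0.0366, 0.0006, -0.0005, -0.0014]
```

Emit:
apply_moves --rows '[0,-0.02,0,0,0,0,0,-0.036,0,0,0,0,0,-0.046,0,0,0,0,0,-0.056,0,0,0,0,0,-0.066,0,0,0,0,0,-0.076,0,0,0,0,0,-0.086,0,0,0,0,0,-0.098,0,0,0,0,0,-0.11,0,0,0,0,0,-0.11,0,0,0,0]'

```text
t: 23.45
tool_pos: [0.5233, -0.3008, 0.2363]
tool_rot: [0.291, 3.126, -0.005]
contact_force: [-3.3, -1.4, 11.8]
opening: -0.0001
grip_force: 6.3
```

```bash
python3 - <<'E'
from h import *
o=ctrl.get_obs();print((jf(o["tool_pos"][None],O,YAW)[0]*1000-[0,0,72.6]).round(1),o["contact_force"].round(1))
im,d=ctrl.get_image("scene"); cv2.imwrite("pics/s3.png",im); cv2.imwrite("pics/s3c.png",cv2.resize(im[90:370,280:500],None,fx=2,fy=2))
E
```

```text
[  2.1  59.3 163.7] [-3.3 -1.4 11.8]
```

View pics/s3c.png

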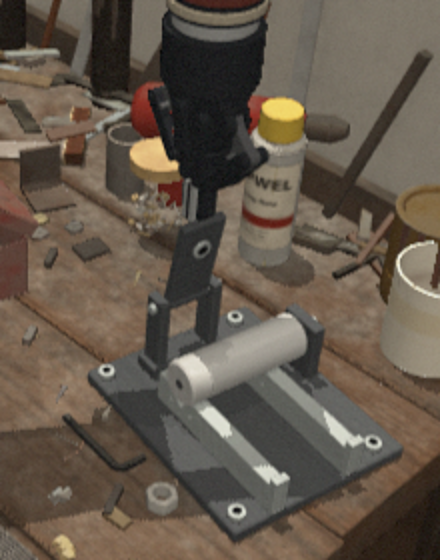

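```bash
cat >> h.py <<'E'
def leaf(n="scene"):
    im,d=ctrl.get_image(n);W=cloud(n,d).reshape(-1,3);W=W[np.isfinite(W[:,0])];J=jf(W,O,YAW)*1e3
    xo=-3 if n=="scene" else 2
    b=J[(abs(J[:,0]-xo)<30)&(J[:,1]>-45)&(J[:,1]<100)&(J[:,2]>82)&(J[:,2]<190)]
    for z in range(84,190,6):
        q=b[abs(b[:,2]-z)<3]
        if len(q)>8: print(z,len(q),np.percentile(q[:,1],[3,25,50,75,97]).round(),np.percentile(q[:,0],[5,95]).round())
E
python3 -c "
from h import *
leaf()"
```

```text
84 69 [50. 52. 56. 57. 58.] [-30.  23.]
90 112 [52. 55. 57. 60. 70.] [-32.  24.]
96 53 [54. 55. 55. 56. 62.] [-24.  14.]
102 58 [53. 54. 54. 55. 61.] [-24.  14.]
108 46 [52. 53. 53. 54. 59.] [-23.  14.]
114 51 [50. 51. 52. 53. 59.] [-24.  13.]
120 60 [49. 51. 52. 52. 55.] [-25.  14.]
126 53 [48. 50. 50. 52. 56.] [-25.  13.]
132 49 [46. 48. 49. 51. 56.] [-24.  16.]
138 51 [44. 46. 47. 48. 54.] [-24.  13.]
144 67 [43. 45. 47. 48. 53.] [-24.  15.]
150 63 [43. 45. 46. 47. 51.] [-24.  14.]
156 61 [43. 45. 46. 46. 52.] [-24.  14.]
162 60 [42. 44. 45. 45. 52.] [-24.  14.]
168 128 [42. 45. 47. 50. 63.] [-23.  14.]
174 48 [45. 47. 50. 56. 67.] [-12.   5.]
180 55 [45. 47. 53. 58. 71.] [-12.   4.]
186 51 [45. 46. 50. 55. 73.] [-12.   4.]
```

Emit:
apply_moves --rows '[0,0.004,-0.01,0,0,0,0,0.004,-0.017,0,0,0,0,0.004,-0.017,0,0,0,0,-0.004,-0.017,0,0,0,0,-0.013,-0.015,0,0,0,0,-0.021,-0.013,0,0,0,0,-0.03,-0.011,0,0,0,0,-0.038,-0.008,0,0,0,0,-0.046,-0.005,0,0,0,0,-0.054,-0.002,0,0,0,0,-0.061,0.002,0,0,0,0,-0.068,0.006,0,0,0,0,-0.075,0.011,0,0,0,0,-0.075,0.011,0,0,0]'

```text
t: 24.95
tool_pos: [0.5139, -0.343, 0.2243]
tool_rot: [-0.29, -3.126, -0.002]
contact_force: [-0.5, 0.3, 0.6]
opening: 0.0002
grip_force: 0.0
```

```bash
python3 - <<'E'
from h import *
o=ctrl.get_obs();print((jf(o["tool_pos"][None],O,YAW)[0]*1000-[0,0,72.6]).round(1),o["contact_force"].round(1))
leaf()
E
```

```text
[  0.8  16.2 151.7] [-0.5  0.3  0.6]
84 28 [50. 52. 53. 55. 67.] [-31.  25.]
90 58 [48. 52. 57. 64. 71.] [-33.  14.]
96 19 [42. 45. 47. 50. 55.] [-26.   3.]
102 13 [39. 40. 42. 45. 51.] [-25. -10.]
108 21 [32. 35. 38. 41. 44.] [-25.  -3.]
114 16 [27. 30. 32. 37. 39.] [-24.  -8.]
120 18 [19. 23. 25. 30. 34.] [-25.  -3.]
126 30 [14. 15. 19. 25. 30.] [-25.   6.]
132 33 [11. 14. 18. 23. 30.] [-24.  -1.]
138 39 [ 8. 11. 18. 24. 30.] [-24.   8.]
144 54 [ 2.  4.  7. 15. 25.] [-24.  11.]
150 117 [ 2.  4.  6.  8. 11.] [-23.  15.]
156 31 [ 5.  9. 10. 17. 21.] [-14.  -3.]
162 52 [ 3.  4.  8. 15. 29.] [-13.   3.]
168 54 [ 2.  4.  9. 15. 30.] [-14.   3.]
174 56 [ 2.  4.  8. 14. 28.] [-13.   4.]
180 62 [ 2.  5.  9. 16. 29.] [-13.   2.]
186 36 [ 3.  7. 12. 19. 23.] [-14.  -7.]
```

Emit:
apply_moves --rows '[0,0.004,-0.015,0,0,0,0,0,-0.025,0,0,0,0,-0.0125,-0.025,0,0,0,0,-0.0125,-0.025,0,0,0,0,-0.0125,-0.012,0,0,0,0,-0.0125,-0.004,0,0,0,0,-0.019,0.002,0,0,0,0,-0.025,0.008,0,0,0,0,-0.0315,0.015,0,0,0,0,-0.037,0.022,0,0,0,0,-0.042,0.029,0,0,0,0,-0.047,0.036,0,0,0,0,-0.051,0.043,0,0,0,0,-0.055,0.05,0,0,0,0,-0.059,0.058,0,0,0,0,-0.062,0.066,0,0,0,0,-0.065,0.074,0,0,0,0,-0.067,0.083,0,0,0,0,-0.067,0.083,0,0,0]'

```text
t: 26.9
tool_pos: [0.5064, -0.3815, 0.1737]
tool_rot: [-0.29, -3.125, -0.005]
contact_force: [-0.1, -1.0, -0.2]
opening: -0.0002
grip_force: 0.0
```

```bash
python3 - <<'E'
from h import *
o=ctrl.get_obs();print((jf(o["tool_pos"][None],O,YAW)[0]*1000-[0,0,72.6]).round(1),o["contact_force"].round(1))
leaf()
plan([w(1,-26,93),w(1,-26,86)])
E
```

```text
[  0.5 -23.1 101.1] [-0.1 -1.  -0.2]
84 130 [24. 50. 55. 60. 68.] [-29.  21.]
90 447 [-18.  27.  39.  53.  67.] [-28.  22.]
96 200 [-27. -22.  -7.   5.  20.] [-25.  11.]
102 113 [-29. -19.  -4.   5.  10.] [-21.   2.]
108 37 [-35. -33. -29. -23. -15.] [-14.   1.]
114 57 [-37. -35. -30. -22. -11.] [-14.   1.]
120 57 [-37. -35. -30. -25. -11.] [-13.   4.]
126 44 [-37. -35. -31. -25. -12.] [-14.   0.]
132 47 [-36. -33. -28. -21. -10.] [-13.  -5.]
138 31 [-37. -31. -23. -19. -14.] [-14.  -8.]
144 45 [-37. -35. -25. -16.   4.] [-16.  -8.]
150 95 [-38. -33. -24. -12.   9.] [-15.   5.]
156 113 [-42. -37. -27.  -2.  12.] [-15.   6.]
162 70 [-39. -38. -18.   6.  16.] [-15.   9.]
168 124 [-40. -38. -31.  -4.  21.] [-19.  11.]
174 113 [-40. -20.  -8.  15.  25.] [-19.  -5.]
180 109 [-43. -33. -16.  19.  32.] [-19.  -7.]
186 125 [-42. -32.  -8.  22.  34.] [-19.  -6.]
[-0.0006, -0.005, 0.0141, 0.0017, -0.002, -0.0007]
[-0.0007, -0.005, 0.0258, 0.0017, -0.002, -0.0007]
```

Leaf is near 10°. Press it the rest of the way, slowly.

Emit:
apply_moves --rows '[0,-0.002,0.004,0,0,0,0,-0.004,0.009,0,0,0,0,-0.005,0.014,0,0,0,0,-0.005,0.018,0,0,0,0,-0.005,0.022,0,0,0,0,-0.005,0.024,0,0,0,0,-0.005,0.026,0,0,0,0,-0.005,0.026,0,0,0]'

```text
t: 27.75
tool_pos: [0.506, -0.3847, 0.1592]
tool_rot: [-0.29, -3.126, -0.003]
contact_force: [0.0, 0.5, -0.2]
opening: -0.0003
grip_force: 0.0
```

```bash
python3 - <<'E'
from h import *
o=ctrl.get_obs();print((jf(o["tool_pos"][None],O,YAW)[0]*1000-[0,0,72.6]).round(1),o["contact_force"].round(1))
E
```

```text
[  0.8 -26.3  86.6] [ 0.   0.5 -0.2]
```

Emit:
apply_moves --rows '[0,0,0.001,0,0,0,0,0,0.002,0,0,0,0,0,0.003,0,0,0,0,0,0.004,0,0,0,0,0,0.004,0,0,0,0,0,0.004,0,0,0]'

```text
t: 28.35
tool_pos: [0.5061, -0.3847, 0.159]
tool_rot: [-0.289, -3.126, -0.003]
contact_force: [-4.4, 4.8, 10.5]
opening: -0.0004
grip_force: 5.0
```

```bash
python3 - <<'E'
from h import *
o=ctrl.get_obs();print((jf(o["tool_pos"][None],O,YAW)[0]*1000-[0,0,72.6]).round(1),o["contact_force"].round(1))
E
```

```text
[  0.9 -26.3  86.4] [-4.4  4.8 10.5]
```

Emit:
apply_moves --rows '[0,0,-0.008,0,0,0,0,0,-0.04,0,0,0,0,0,-0.1,0,0,0,0,0,-0.17,0,0,0,0.03,0,-0.23,0,0,0,0.1,0,-0.28,0,0,0,0.15,0,-0.28,0,0,0,0.15,0,-0.28,0,0,0,0.15,0,-0.28,0,0,0,0.15,0,-0.28,0,0,0]'

```text
t: 29.35
tool_pos: [0.4183, -0.3685, 0.3244]
tool_rot: [-0.289, -3.126, -0.004]
contact_force: [-0.3, 1.1, -0.3]
opening: -0.0001
grip_force: 0.0
```

```bash
python3 - <<'E'
from h import *
im,W=wcloud("w12");W=W.reshape(-1,3);W=W[np.isfinite(W[:,0])];J=jf(W,O,YAW)*1e3
b=J[(J[:,2]>66)&(J[:,2]<80)&(abs(J[:,1])<20)&(J[:,0]<-25)&(J[:,0]>-80)]
print("bar near end",np.percentile(b[:,0],[1,5]).round(1),np.median(b,0).round(1))
for n in ("top","scene"):
    im2,d=ctrl.get_image(n);cv2.imwrite(f"pics/end_{n}.png",im2);W=cloud(n,d).reshape(-1,3);W=W[np.isfinite(W[:,0])];J=jf(W,O,YAW)*1e3
    q=J[(abs(J[:,0])<14)&(J[:,1]>-25)&(J[:,1]<40)&(J[:,2]>80)&(J[:,2]<92)]
    if len(q)>20: print(n,len(q),"leaf z(y) fit",np.polyfit(q[:,1],q[:,2],1).round(3))
s=cv2.imread("pics/end_scene.png")[90:370,280:560]; cv2.imwrite("pics/endc.png",cv2.resize(s,None,fx=2,fy=2))
E
```

```text
bar near end [-48.  -47.7] [-37.6  -0.9  71.6]
top 491 leaf z(y) fit [3.0000e-03 8.7485e+01]
scene 367 leaf z(y) fit [-1.2000e-02  8.6049e+01]
```

View pics/endc.png

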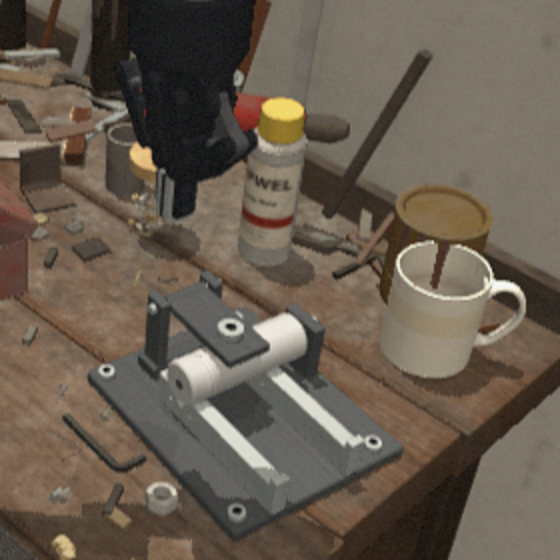

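The leaf lies level over the bar (bush at about (230,325)). The bar is against the stop, the gripper is clear, and the bystanders haven't moved.

```bash
python3 -c "
from station import ctrl
print(ctrl.finish_job())"
```

```text
the job is handed in; nothing more can be done
None
```

The job is handed in: the bar was rolled into the vees, pushed home against the stop screw, and the leaf closed flat over it; my last measurements before hand-in showed all three in place, and no verdict was returned.

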